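# Reset a click-stop length jig and seat the bar

## Task

Make the bench length jig six clicks longer: turn its round click dial exactly six clicks clockwise (seen from above) from where it stands now, let go of it, and then slide the brass bar that lies in the jig's channel along until it meets the tip of the set screw in the steel stop, and press it home there with a light, steady push, about 5 N more than sliding takes, held for about half a second; a hard push would make the stop click back. Leave the bar touching the screw, flat in the channel, with the stop still at its new click, and leave the offcut, jar and screwdriver beside the jig where they are.

Things in the scene. Friction and masses are not known exactly. Their poses are not given: they have to be found in the camera images.
- jig: Grey laminate-faced board fixed to the bench, 110 x 360 x 12 mm (x, y, z), origin at the centre of its underside. A channel runs along its y over x = 0: two aluminium rails 8 mm thick, tops 22 mm above the bench, 23 mm apart inside, from y = -150 to +90 mm. At y = +135 mm stands the grey dial housing, 80 x 80 mm, top 40 mm above the bench.
- dial: Black ribbed round dial, 38 mm diameter, 26 mm high, turning about its upright axis; origin on the axis at its underside, 42 mm above the bench. Its x axis runs along the bright pointer line on top. 15 clicks a turn, 24 degrees each; crest torque about 0.1 N m; let go, it settles in the nearest click.
- dial_top (a point): Centre of the dial's top, 68 mm above the bench. Turning the dial clockwise from above draws the stop away from the bar (jig +y), 3 mm a click. White ticks on the housing mark the clicks. The dial starts 0 to 3 clicks from its anticlockwise end; there are 12 clicks in all.
- stop: Steel block in the channel, 20 x 16 x 30 mm, geared to the dial, 3 mm a click. Origin at the foot of its face towards the bar, 12 mm above the bench; the face looks to its own -y; axes parallel to the jig's. Only the dial's clicks hold it, like a spring of about 30 N/mm; a push of some 14 N clicks it on towards +y.
- stop_face (a point): Centre of the stop's face, 16 mm above its foot. From here a dark set screw, 12 mm across, stands out 2 to 18 mm towards the bar (-y); how far differs each time and is not measured. The bar's end meets the screw's tip, not the face: where that is has to be felt. The screw does not yield.
- bar: Square-edged hollow brass bar in the channel, 20 x 120 x 30 mm (x, y, z), about 0.2 kg, 1.5 mm play each side; sliding it takes about 1 to 2 N. Origin at the centre of its underside, y along the channel. Its upper 20 mm stand proud of the rails (top 42 mm above the bench). It starts 5 to 75 mm short of the screw, on the stop's -y side.
- bar_end (a point): Centre of the bar's end face towards the stop (60 mm along y from its origin, 15 mm above its underside).
- offcut: Bystander: short brass offcut 20 x 65 x 30 mm lying beside the jig, on the robot's side. Origin at the centre of its underside.
- paint_jar: Bystander: small jar, 38 mm diameter, 45 mm high, beyond the jig. Origin under its centre.
- screwdriver: Bystander: screwdriver 160 mm long lying beyond the jig. Origin under its middle.
Mind the look-alikes: they are no part of the job. Leave any black or white look-alike of the bar alone.

How it is judged:
On the way, in this order (a step that is already met when the one before it is completed fails the run):
1. the dial is turned six clicks clockwise (the stop has moved 18 mm, within 1.2 mm) and let go, at rest (distance of stop from where it was at the start of the episode between 0.0168 and 0.0192 m and contact force between the fingers and dial below 0.3 N and angular speed of dial below 0.1 rad/s), for 0.3 s.
2. the bar is pressed against the stop's screw with more than 2.5 N for 0.2 s (distance of stop from where it was at the start of the episode between 0.0168 and 0.0192 m and contact force between bar and stop above 2.5 N), for 0.2 s.
At the end, for the whole second after the job is handed in: The stop stands six clicks (18 mm, within 1.2 mm) from where it began, on the side away from the bar; the bar lies flat in the channel, its end touching the stop's set screw; dial and bar are released and at rest; the fingers touch nothing (all of step 1 and contact force between the fingers and anything else below 0.3 N and contact force between bar and stop above 0.03 N and y of bar_end in the frame of stop above -0.0205 m and x of bar_end in the frame of stop between -0.005 and 0.005 m and z of bar in the frame of jig below 0.0145 m and angle between bar's own z axis and vertical below 0.05 rad and angle between the y axis of bar and the y axis of jig, either way round below 0.1 rad and linear speed of bar below 0.01 m/s).
It fails at once if bar rammed against the stop's screw with more than 10 N (contact force between bar and stop above 10 N).
It fails at once if the offcut, jar or screwdriver moved more than 25 mm (distance of any of offcut, paint_jar, screwdriver from where it was at the start of the episode above 0.025 m).
It also fails if it takes over 61 s, if anything falls off the work surface, if the arm or the gripper's body presses on something with over 40 N, if the wrist force passes 120 N, or if a joint passes its speed limit or range.

## Robot

A 6-joint arm with a two-finger parallel gripper is mounted at the origin on the work surface. World frame = base frame: x ahead of the robot, y to its left, z up, the work surface at z = 0. Lengths are in m, angles in rad, forces in N, time in s.
With the tool pointing down it reaches from about 0.375 to 0.9 m from the base axis. Payload 3.1 kg.
Tool frame: the origin (TCP) lies on the centre line of the jaws, within the pads' length; the fingertips stand 19 mm ahead of it and the grasp point (between the pads) is the TCP; z points along the fingers, y is the line along which they close (so a half turn about z gives the same grasp; the last joint's range is limited). The gripper opens to 85 mm and grips with 20 to 120 N. Pads are 22 mm wide; open, the fingers measure 114 mm over their backs; the gripper's body (76 mm by 85 mm) begins 54 mm behind the grasp point. The pads swing forward as they close: fully open they stand 13 mm farther back than shut.
Start: joints at [-1.329, 0.527, 1.433, -0, 1.181, -0.178], TCP at [0.255, -0.57, 0.216] pointing down, gripper open.
Joint ranges: [-3.08, 3.08], [-0.75, 2.2], [0.22, 2.44], [-1.43, 4.57], [0, 2.65], [-2.85, 2.85]. Speed limits (rad/s): [2.79, 2.79, 3.14, 3.14, 3.14, 3.14].

## Interface

Orientations are given as a unit quaternion [x, y, z, w].
In Python, from station import manip gives the robot as it stands.
- The arm moves only by the tool servo_tool, never from a script. Its argument "rows" is a list that holds one entry, the list of rows, each a list of 7 numbers: the turn, a rotation vector about the tool's x, y, z in degrees, then the shift along the tool's x, y, z in m, then the gripper command: -1 is shut, 1 is fully open, values between are in proportion. In form: [[[wx, wy, wz, tx, ty, tz, jaw], ...]]. A call has 1 to 8 rows; each row shifts and turns the commanded pose from where the row before left it, along the tool's axes as they then stand; what a row does not reach is not made up. A row lasts 1/12 s, in which the tool goes at most 41.7 mm and 7.16 degrees, less where a joint would pass 70% of its speed; a pose out of reach is approached as far as the arm can. A call is refused whole if a number of a shift passes 0.0417 or a number of a turn 7.16, either way. A call with a gripper value outside its range is refused whole. The fingers move at their own pace and stop on an object; "squeeze" is the grip in N (left out, the last holds). Time passes only in rows, so rows that do not move let the fingers close. It gives the time, the measured TCP pose, the force, the opening and the grip force at its end, in the units of the state.
- manip.sense(): the state, without advancing time (a new reading comes with each control period).
- manip.snapshot(name): name is "scene" or "top"; returns the picture (384x512x3 uint8, blue, green, red); there is no depth.
- manip.camera_info(name): a dict with "K" (3x3 intrinsics, pixels), "k1" (the pictures are not rectified: a ray, as slopes to the right and down, at radius r is drawn at 1 + k1 r^2 times it, then the intrinsics apply), "camera_from_world" (4x4, takes a point from world to camera coordinates). Camera axes: x right, y down, z forward; pixel columns grow to the right and rows downward; lengths in m; the calibration is good to about 2 mm. A picture is of the moment at which its call begins. camera_info takes no time and is no camera call.
- manip.sign_off(): hands the job in; it is judged then, once.
The state is a dict: "t": time; "q": joint angles; "qd": joint speeds; "tau": joint torques, N m; "tcp_pos": TCP position; "tool_rot": TCP orientation; "force": force on the tool from outside, world axes, zero at the start; "ft_torque": the same for the moment, N m; "finger_gap": opening from 0.0 (shut) to 1.0 (fully open); "gripper_force": force on a finger pad.
Only numpy, scipy, OpenCV 4.12 (cv2) and the standard library are available. Lean on these libraries where they do the work, as an engineer would, in place of code of your own. Each camera call takes 0.05 s, during which the arm holds its last target. There are 200 camera calls.

## Working session

There is one attempt and no reset: what is moved stays moved. The work goes in short steps, Python scripts to look and compute and a tool call to move; the robot and the scene stay as the last step left them, time stands still between calls to the robot, and variables do not carry over. Pictures are saved under pics/ and viewed, at most 10 in all, crops included, and the job is handed in when it is done.

Besides the shell and the picture viewer there is one more tool, called after "Call:" by a JSON object that holds its "api" and its "payload". servo_tool: Moves the arm, as the interface text tells. Its arguments: {"type":"object","properties":{"rows":{"type":"array","items":{"type":"array","items":{"type":"array","items":{"type":"number"}}}},"squeeze":{"type":"number"}},"required":["rows"]}

```bash
mkdir -p pics; ls
python3 - <<'E'
from station import manip
import cv2
print(manip.sense())
for n in("scene","top"):
    c=manip.camera_info(n);print(n,c)
    cv2.imwrite(f"pics/{n}0.png",manip.snapshot(n))
E
```

```text
pics
{'t': 0.0, 'q': array([-1.32850333e+00,  5.28487604e-01,  1.43390683e+00,  1.11276990e-05,
        1.18144729e+00, -1.78512471e-01]), 'qd': array([-0.0005675 , -0.00167295,  0.00104606,  0.00049134, -0.00278868,
       -0.00046206]), 'tau': array([-5.48944372e-04, -4.42353451e+01, -1.78026688e+01, -1.99551041e-04,
        8.35466024e-03,  5.06027135e-06]), 'tcp_pos': array([ 0.25514576, -0.56970888,  0.21511908]), 'tool_rot': array([ 9.77946705e-01,  2.08851567e-01, -3.07132126e-05, -1.12412758e-03]), 'force': array([ 0.36275047, -0.76582371,  0.05058735]), 'ft_torque': array([-0.01060446, -0.02496318, -0.00679669]), 'gripper_force': 0.0, 'finger_gap': 1.0024775145060831}
scene {'K': array([[465.36612601,   0.        , 261.69419539],
       [  0.        , 465.36612601, 188.81980344],
       [  0.        ,   0.        ,   1.        ]]), 'k1': -0.0544318890665727, 'camera_from_world': array([[-0.73413468,  0.67896425,  0.00733684,  0.39421738],
       [ 0.56629598,  0.61820167, -0.54510142, -0.29392658],
       [-0.37464002, -0.39602303, -0.83833801,  1.19787061],
       [ 0.        ,  0.        ,  0.        ,  1.        ]])}
top {'K': array([[361.03070595,   0.        , 265.54827311],
       [  0.        , 361.03070595, 185.13077252],
       [  0.        ,   0.        ,   1.        ]]), 'k1': -0.07961375397989531, 'camera_from_world': array([[-0.01153674, -0.99930504, -0.03544499,  0.03565975],
       [-0.99593299,  0.01465099, -0.08889785,  0.5825464 ],
       [ 0.08935537,  0.03427524, -0.99540988,  0.7451348 ],
       [ 0.        ,  0.        ,  0.        ,  1.        ]])}
```

View pics/scene0.png

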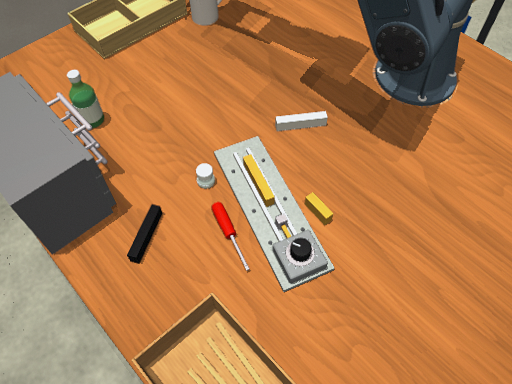

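View pics/top0.png

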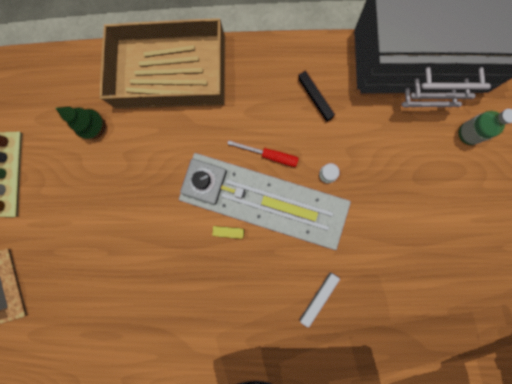

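Top view: jig with dial at (201,180), stop at (239,192), brass bar at (290,208). Offcut is at (228,232), jar at (330,173) and screwdriver at (270,155). The look-alikes are the black bar (316,96) and the white bar (320,300), both outside the jig. The brass bar in the channel is the one meant. I'll measure it and confirm in a crop.

```bash
cat > h.py <<'E'
import numpy as np, cv2
from station import manip
def ray(n,uv):
    c=manip.camera_info(n);K=c["K"];k=c["k1"];T=c["camera_from_world"]
    d=np.array([(uv[0]-K[0,2])/K[0,0],(uv[1]-K[1,2])/K[1,1]]);s=d.copy()
    for _ in range(10): s=d/(1+k*(s@s))
    R=T[:3,:3];return -R.T@T[:3,3],R.T@np.r_[s,1]
def onz(n,uv,z):
    o,d=ray(n,np.array(uv,float));return o+d*(z-o[2])/d[2]
def proj(n,p):
    c=manip.camera_info(n);K=c["K"];T=c["camera_from_world"]
    q=T[:3,:3]@p+T[:3,3];s=q[:2]/q[2];s=s*(1+c["k1"]*(s@s));return K[:2,:2]@s+K[:2,2]
def comps(mask,amin):
    cs,_=cv2.findContours(mask.astype(np.uint8),cv2.RETR_EXTERNAL,cv2.CHAIN_APPROX_NONE)
    return [c for c in cs if cv2.contourArea(c)>amin]
E
python3 - <<'E'
from h import *
ims={}
for n in("top","scene"):
    im=cv2.imread(f"pics/{n}0.png");ims[n]=im
    hsv=cv2.cvtColor(im,cv2.COLOR_BGR2HSV)
    br=cv2.inRange(hsv,(20,120,90),(35,255,255))
    for c in comps(br,60):
        m=cv2.minAreaRect(c); P=cv2.boxPoints(m)
        if not(150<m[0][0]<350 and 140<m[0][1]<260): continue
        W=np.array([onz(n,p,.042) for p in P]);e=W[1]-W[0],W[2]-W[1]
        l=max(e,key=np.linalg.norm)
        print(n,"brass",np.round(m[0],1),W.mean(0).round(4),[round(float(np.linalg.norm(v)),4) for v in e],"yaw",np.degrees(np.arctan2(l[1],l[0])).round(1))
    dk=cv2.inRange(hsv,(0,0,0),(179,255,60))
    for c in comps(dk,60):
        m=cv2.minAreaRect(c)
        if 150<m[0][0]<320 and 160<m[0][1]<280: print(n,"dark",np.round(m[0],1),np.round(m[1],1),onz(n,m[0],.06).round(4))
    gr=cv2.inRange(hsv,(0,0,110),(179,50,255))
    gr=cv2.morphologyEx(gr,cv2.MORPH_CLOSE,np.ones((15,15)))
    for c in comps(gr,3000):
        m=cv2.minAreaRect(c)
        W=np.array([onz(n,p,.012) for p in cv2.boxPoints(m)])
        print(n,"board",np.round(m[0],1),np.round(m[1],1),W.round(3).tolist())
a=cv2.resize(ims["top"][145:255,170:360],None,fx=4,fy=4,interpolation=cv2.INTER_CUBIC)
cv2.imwrite("pics/ctop.png",a)
b=cv2.resize(ims["scene"][130:295,205:345],None,fx=3.6,fy=3.6,interpolation=cv2.INTER_CUBIC)
cv2.imwrite("pics/csc.png",b)
E
```

```text
top brass [227.5 232. ] [0.4847 0.1079 0.042 ] [0.0221, 0.0662] yaw -96.2
top brass [289.1 208.1] [ 0.5329 -0.0209  0.042 ] [0.0161, 0.1138] yaw -108.3
top dark [201.  180.5] [15. 16.] [0.5915 0.1601 0.06  ]
top board [268.7 186.1] [165.6  81. ] [[0.555, 0.223, 0.012], [0.727, 0.169, 0.012], [0.609, -0.177, 0.012], [0.443, -0.12, 0.012]]
top board [255.5  52.5] [105. 511.] [[1.069, 0.701, 0.012], [1.019, -0.563, 0.012], [0.759, -0.531, 0.012], [0.788, 0.668, 0.012]]
scene brass [319.3 206.2] [0.4907 0.1189 0.042 ] [0.0227, 0.0703] yaw 85.5
scene brass [257.7 177.2] [ 0.5334 -0.0177  0.042 ] [0.0227, 0.1209] yaw 71.8
scene dark [300.5 250. ] [22. 19.] [0.5942 0.1669 0.06  ]
scene board [260.9 216.8] [161.   75.5] [[0.613, -0.156, 0.012], [0.435, -0.14, 0.012], [0.554, 0.223, 0.012], [0.698, 0.193, 0.012]]
scene board [ 71.  227.5] [142. 311.] [[1.131, -0.015, 0.012], [0.789, -0.726, 0.012], [0.518, -0.471, 0.012], [0.948, 0.147, 0.012]]
```

View pics/ctop.png

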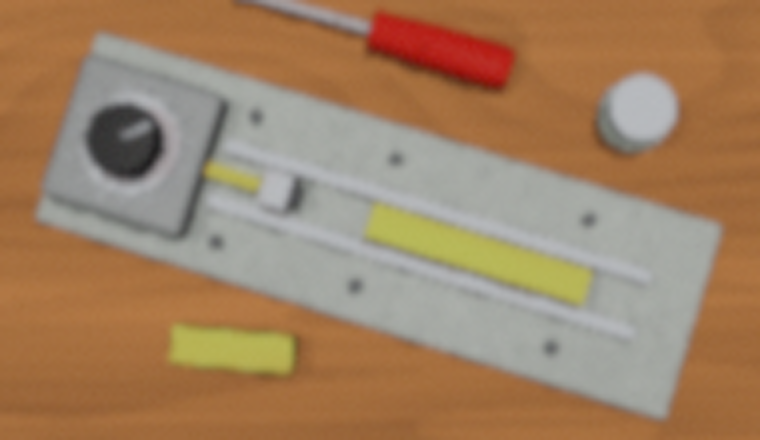

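View pics/csc.png

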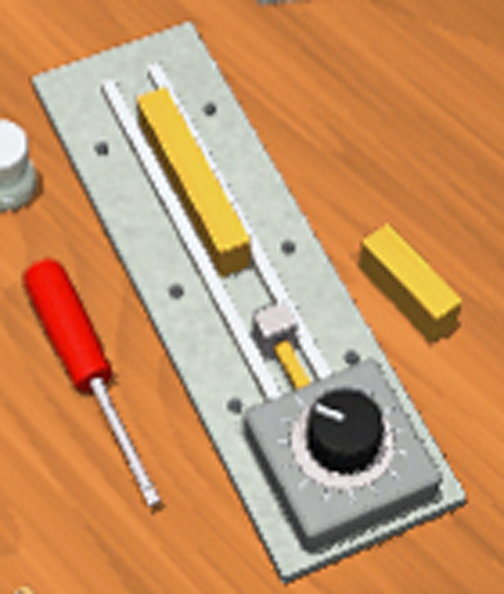

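The crops confirm it: the yellow brass bar lies between the rails in the channel, clear of both rail tops. The dial pointer points roughly to the upper right in the top view, and the dark screw shows on the stop's near face at about crop (295,195). Next I'll compute the poses.

Run:
```python
from h import *
f=lambda x,y,z:onz("top",(170+x/4,145+y/4),z)
s=lambda x,y,z:onz("scene",(205+x/3.6,130+y/3.6),z)
C=np.array([f(*p,.012) for p in((97,33),(721,225),(665,417),(38,217))])
print(C.round(4),[np.linalg.norm(C[i]-C[(i+1)%4]).round(4) for i in range(4)])
v=(C[0]+C[3]-C[1]-C[2]);yaw=np.degrees(np.arctan2(v[1],v[0]));c0=C.mean(0)
u=v/np.linalg.norm(v);print("yaw",yaw,"c",c0,"dial pred",c0+.135*u)
print("dial top view",f(124,141,.066),"scene",s(346,421,.068))
for nm,P in dict(bar_far=f(370,220,.042),bar_tail=f(586,285,.042),stopface=f(293,190,.042),dial=f(124,141,.066),s_far=s(235,250,.042),s_tail=s(155,95,.042),s_stop=s(278,332,.042)).items():
    d=P-c0;print(nm,P.round(4),"jig y",(d@u).round(4),"jig x",(d@[u[1],-u[0],0]).round(4))
d=f(151,124,.068)-f(124,141,.068);print("ptr",np.degrees(np.arctan2(d[1],d[0])))
```

```text
[[ 0.6576  0.186   0.012 ]
 [ 0.5466 -0.1543  0.012 ]
 [ 0.4442 -0.1214  0.012 ]
 [ 0.5559  0.2182  0.012 ]] [np.float64(0.3579), np.float64(0.1075), np.float64(0.3575), np.float64(0.1067)]
yaw 71.86241836172046 c [0.55108457 0.03216033 0.012     ] dial pred [0.59311004 0.16045241 0.012     ]
dial top view [0.59141072 0.15884557 0.066     ] scene [0.59220454 0.16557246 0.068     ]
bar_far [0.5505 0.0342 0.042 ] jig y 0.0018 jig x -0.0012
bar_tail [ 0.5153 -0.0774  0.042 ] jig y -0.1153 jig x 0.0001
stopface [0.5668 0.0744 0.042 ] jig y 0.045 jig x 0.0017
dial [0.5914 0.1588 0.066 ] jig y 0.1329 jig x -0.0011
s_far [0.5521 0.0414 0.042 ] jig y 0.0091 jig x -0.0019
s_tail [ 0.5127 -0.0698  0.042 ] jig y -0.1088 jig x -0.0047
s_stop [0.5709 0.0954 0.042 ] jig y 0.0662 jig x -0.0009
ptr -58.53346495642853
```

Call:
{"api": "servo_tool", "payload": {"rows": [[[0,0,0,0.0253,-0.0221,0.002,1],[0,0,0,0.0253,-0.0221,0.002,1],[0,0,0,0.0253,-0.0221,0.002,1],[0,0,0,0.0253,-0.0221,0.002,1],[0,0,0,0.0253,-0.0221,0.002,1],[0,0,0,0.0253,-0.0221,0.002,1],[0,0,0,0.0253,-0.0221,0.002,1],[0,0,0,0.0253,-0.0221,0.002,1]]], "squeeze": 40}}

```text
t: 0.77
tcp_pos: [0.3681, -0.3246, 0.1998]
tool_rot: [0.978, 0.209, -0.0, -0.0]
force: [1.0, -0.0, 1.3]
finger_gap: 1.003
gripper_force: 0.0
```

Call:
{"api": "servo_tool", "payload": {"rows": [[[0,0,0,0.0253,-0.0221,0.002,1],[0,0,0,0.0253,-0.0221,0.002,1],[0,0,0,0.0253,-0.0221,0.002,1],[0,0,0,0.0253,-0.0221,0.002,1],[0,0,0,0.0253,-0.0221,0.002,1],[0,0,0,0.0253,-0.0221,0.002,1],[0,0,0,0.0253,-0.0221,0.002,1],[0,0,0,0.0253,-0.0221,0.002,1]]]}}

```text
t: 1.43
tcp_pos: [0.4806, -0.0806, 0.1838]
tool_rot: [0.978, 0.209, -0.0, -0.0]
force: [-0.4, 1.2, -0.1]
finger_gap: 0.997
gripper_force: 0.0
```

Call:
{"api": "servo_tool", "payload": {"rows": [[[0,0,0,0.0253,-0.0221,0.002,1],[0,0,0,0.0253,-0.0221,0.002,1],[0,0,0,0.0253,-0.0221,0.002,1],[0,0,0,0.0253,-0.0221,0.002,1],[0,0,0,0.0253,-0.0221,0.002,1],[0,0,0,0.0253,-0.0221,0.002,1],[0,0,0,0.0253,-0.0221,0.002,1],[0,0,0,0.0253,-0.0221,0.002,1]]]}}

```text
t: 2.1
tcp_pos: [0.5929, 0.1634, 0.1675]
tool_rot: [0.978, 0.209, -0.001, -0.0]
force: [0.7, -0.9, 0.7]
finger_gap: 0.999
gripper_force: 0.0
```

Call:
{"api": "servo_tool", "payload": {"rows": [[[0,0,-7,0,0,0,1],[0,0,-7,0,0,0,1],[0,0,-7,0,0,0,1],[0,0,-7,0,0,0,1],[0,0,-7,0,0,0,1],[0,0,-7,0,0,0,1],[0,0,-7,0,0,0,1],[0,0,-7,0,0,0,1]]]}}

```text
t: 2.77
tcp_pos: [0.5925, 0.1617, 0.1676]
tool_rot: [0.763, 0.646, -0.0, -0.0]
force: [0.4, -1.0, 0.8]
finger_gap: 1.001
gripper_force: 0.0
```

Call:
{"api": "servo_tool", "payload": {"rows": [[[0,0,-7,0,0,0,1],[0,0,-7,0,0,0,1],[0,0,-7,0,0,0,1],[0,0,-7,0,0,0,1],[0,0,-7,0,0,0,1],[0,0,-7,0,0,0,1],[0,0,-7,0,0,0,1],[0,0,-7,0,0,0,1]]]}}

```text
t: 3.43
tcp_pos: [0.5925, 0.1617, 0.1676]
tool_rot: [0.371, 0.929, -0.0, -0.001]
force: [0.5, 0.2, 0.4]
finger_gap: 1.0
gripper_force: 0.0
```

Call:
{"api": "servo_tool", "payload": {"rows": [[[0,0,-7,0,0,0,1],[0,0,-7,0,0,0,1],[0,0,-7,0,0,0,1],[0,0,-7,0,0,0,1],[0,0,-7,0,0,0,1],[0,0,-7,0,0,0,1],[0,0,0,0,0,0,1],[0,0,0,0,0,0,1]]]}}

```text
t: 4.1
tcp_pos: [0.5926, 0.1617, 0.1677]
tool_rot: [0.018, 1.0, -0.0, -0.0]
force: [0.1, 0.5, 0.2]
finger_gap: 0.998
gripper_force: 0.0
```

Call:
{"api": "servo_tool", "payload": {"rows": [[[0,0,0,0,0,0.0205,1],[0,0,0,0,0,0.0205,1],[0,0,0,0,0,0.0205,1],[0,0,0,0,0,0.0205,1],[0,0,0,0,0,0.0205,1],[0,0,0,0,0,0,1]]]}}

```text
t: 4.6
tcp_pos: [0.5896, 0.1613, 0.0616]
tool_rot: [0.018, 1.0, -0.0, -0.004]
force: [-0.1, 0.1, -0.1]
finger_gap: 0.998
gripper_force: 0.0
```

Call:
{"api": "servo_tool", "payload": {"rows": [[[0,0,0,0,0,0,-1],[0,0,0,0,0,0,-1],[0,0,0,0,0,0,-1],[0,0,0,0,0,0,-1],[0,0,0,0,0,0,-1],[0,0,0,0,0,0,-1],[0,0,0,0,0,0,-1],[0,0,0,0,0,0,-1]]], "squeeze": 40}}

```text
t: 5.27
tcp_pos: [0.593, 0.1617, 0.0659]
tool_rot: [0.017, 1.0, 0.0, 0.0]
force: [0.1, 0.5, 0.5]
finger_gap: -0.005
gripper_force: 0.0
```

Run:
```python
from h import *
im=manip.snapshot("scene");s=manip.sense();print(s["finger_gap"],s["force"],s["tcp_pos"],s["q"])
cv2.imwrite("pics/s1.png",cv2.resize(im[60:310,170:400],None,fx=2.4,fy=2.4))
```

```text
-0.0012998662954457662 [0.18686966 0.53662216 0.37299909] [0.59294551 0.16173229 0.06580382] [ 8.46781154e-02  7.09350712e-01  1.57509049e+00  1.38564836e-05
  8.56886926e-01 -1.45307865e+00]
```

View pics/s1.png

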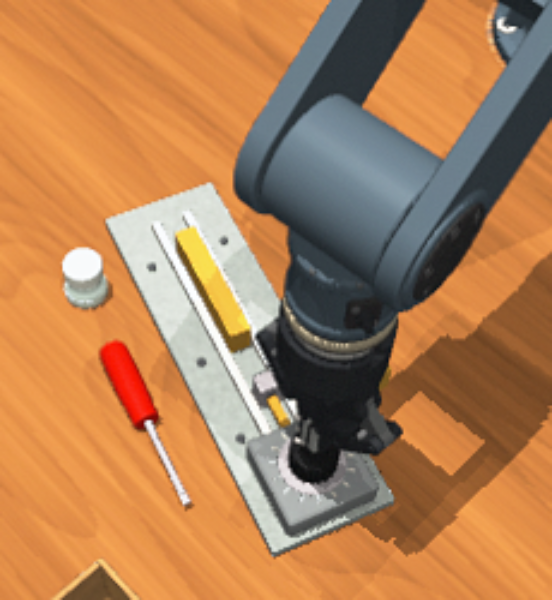

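Run:
```python
from h import *
p=manip.sense()["tcp_pos"];print(manip.sense()["gripper_force"],manip.sense()["tau"].round(2))
for dz in(.05,0,-.019): 
    q=proj("scene",p+[0,0,dz]);print(dz,q.round(1),"crop",((q-[170,60])*2.4).round(0), "top",proj("top",p+[0,0,dz]).round(1))
im=manip.snapshot("scene")
cv2.imwrite("pics/s2.png",cv2.resize(im[200:290,250:350],None,fx=6,fy=6,interpolation=cv2.INTER_CUBIC))
```

```text
0.0 [  0.   -46.61 -12.41  -0.    -0.     0.  ]
0.05 [301.4 233.7] crop [315. 417.] top [194.  176.8]
0 [299.3 246.3] crop [310. 447.] top [199.6 179.5]
-0.019 [298.5 250.8] crop [308. 458.] top [201.6 180.5]
```

View pics/s2.png

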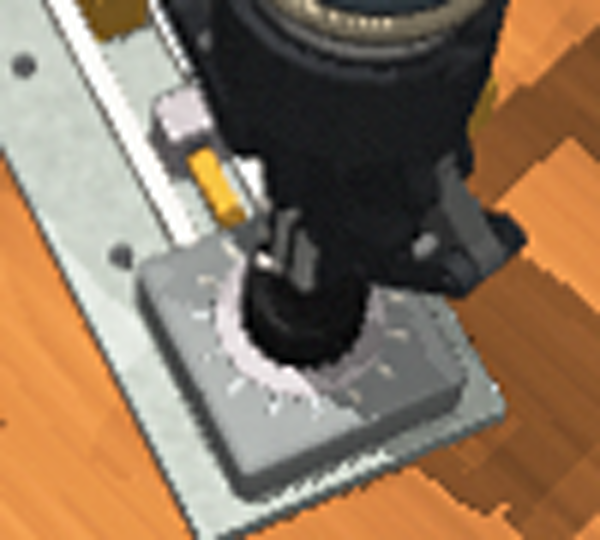

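The fingers are shut with nothing between them, apparently just above the dial's top at crop (300,285). I'll feel downwards for the top.

Call:
{"api": "servo_tool", "payload": {"rows": [[[0,0,0,0,0,0.001,-1],[0,0,0,0,0,0.001,-1],[0,0,0,0,0,0,-1]]]}}

```text
t: 5.62
tcp_pos: [0.5926, 0.1617, 0.0633]
tool_rot: [0.016, 1.0, -0.0, -0.0]
force: [0.5, -0.3, 0.0]
finger_gap: -0.002
gripper_force: 0.0
```

Call:
{"api": "servo_tool", "payload": {"rows": [[[0,0,0,0,0,0,1],[0,0,0,0,0,0,1],[0,0,0,0,0,0,1]]]}}

```text
t: 5.87
tcp_pos: [0.5929, 0.1617, 0.0636]
tool_rot: [0.016, 1.0, -0.0, -0.0]
force: [0.5, -0.3, -0.7]
finger_gap: 0.417
gripper_force: 0.0
```

Call:
{"api": "servo_tool", "payload": {"rows": [[[0,0,0,0,0,0,-1],[0,0,0,0,0,0,-1]]]}}

```text
t: 6.03
tcp_pos: [0.5929, 0.1617, 0.0636]
tool_rot: [0.016, 1.0, 0.0, 0.0]
force: [0.1, 0.5, 0.0]
finger_gap: 0.168
gripper_force: 0.0
```

Call:
{"api": "servo_tool", "payload": {"rows": [[[0,0,0,0,0,0,-1]]]}}

```text
t: 6.12
tcp_pos: [0.5929, 0.1617, 0.0636]
tool_rot: [0.016, 1.0, 0.0, 0.0]
force: [0.1, -0.6, -0.3]
finger_gap: 0.021
gripper_force: 0.0
```

Call:
{"api": "servo_tool", "payload": {"rows": [[[0,0,0,0,0,0,-1],[0,0,0,0,0,0,-1],[0,0,0,0,0,0,-1]]]}}

```text
t: 6.37
tcp_pos: [0.5929, 0.1617, 0.0636]
tool_rot: [0.017, 1.0, 0.0, 0.0]
force: [-1.2, -0.7, -0.8]
finger_gap: 0.003
gripper_force: 0.0
```

Call:
{"api": "servo_tool", "payload": {"rows": [[[0,0,0,0,0,0.0015,-1],[0,0,0,0,0,0.0015,-1],[0,0,0,0,0,0,-1]]]}}

```text
t: 6.62
tcp_pos: [0.5926, 0.1617, 0.0602]
tool_rot: [0.017, 1.0, -0.0, -0.0]
force: [-0.1, 0.9, 0.6]
finger_gap: -0.001
gripper_force: 0.0
```

Run:
```python
from h import *
p=manip.sense()["tcp_pos"]
out=[]
for n,(x0,y0) in dict(scene=(255,195),top=(150,135)).items():
    im=manip.snapshot(n)
    c=cv2.resize(im[y0:y0+90,x0:x0+80],None,fx=5,fy=5,interpolation=cv2.INTER_CUBIC)
    c=cv2.convertScaleAbs(c,alpha=1.8,beta=25)
    for z,col in((p[2],(0,0,255)),(p[2]-.019,(0,255,0))):
        q=(proj(n,np.r_[p[:2],z])-[x0,y0])*5
        cv2.circle(c,tuple(int(v) for v in q),4,col,1)
    out.append(c)
cv2.imwrite("pics/s3.png",np.hstack(out))
```

```text
(no output)
```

View pics/s3.png

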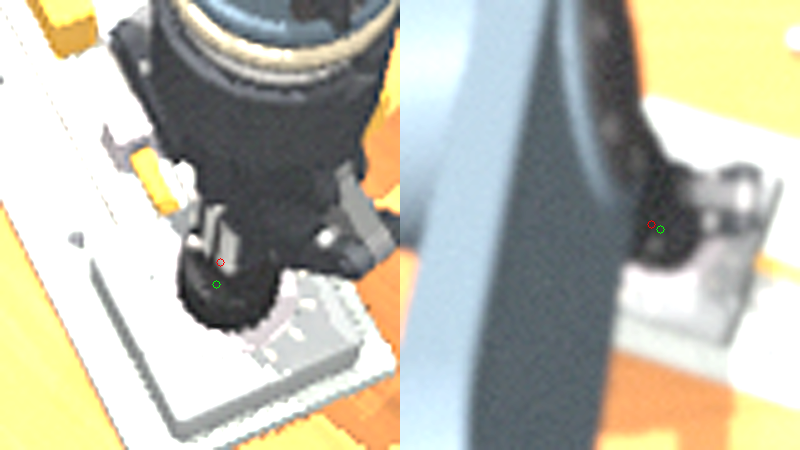

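Call:
{"api": "servo_tool", "payload": {"rows": [[[0,0,0,0,0,0.001,-1],[0,0,0,0,0,0.001,-1],[0,0,0,0,0,0,-1]]]}}

```text
t: 6.97
tcp_pos: [0.5927, 0.1617, 0.0584]
tool_rot: [0.016, 1.0, -0.0, -0.0]
force: [0.2, 0.0, 0.5]
finger_gap: 0.001
gripper_force: 0.0
```

Call:
{"api": "servo_tool", "payload": {"rows": [[[0,0,0,0,0,0.001,-1],[0,0,0,0,0,0.001,-1],[0,0,0,0,0,0,-1]]]}}

```text
t: 7.22
tcp_pos: [0.5927, 0.1617, 0.0564]
tool_rot: [0.017, 1.0, -0.0, -0.0]
force: [-0.2, -0.3, 1.0]
finger_gap: -0.001
gripper_force: 0.0
```

Call:
{"api": "servo_tool", "payload": {"rows": [[[0,0,0,0,0,0.001,-1],[0,0,0,0,0,0.001,-1],[0,0,0,0,0,0,-1]]]}}

```text
t: 7.47
tcp_pos: [0.5927, 0.1617, 0.0544]
tool_rot: [0.016, 1.0, -0.0, -0.0]
force: [0.2, -0.9, 1.1]
finger_gap: 0.002
gripper_force: 0.0
```

Call:
{"api": "servo_tool", "payload": {"rows": [[[0,0,0,0,0,0.001,-1],[0,0,0,0,0,0.001,-1],[0,0,0,0,0,0,-1]]]}}

```text
t: 7.72
tcp_pos: [0.593, 0.1617, 0.0529]
tool_rot: [0.016, 1.0, 0.0, 0.0]
force: [0.8, 0.3, 2.2]
finger_gap: -0.001
gripper_force: 1.2
```

Run:
```python
from h import *
s=manip.sense();print(s)
out=[]
a=cv2.imread("pics/scene0.png");b=manip.snapshot("scene")
x0,y0=255,195
for im in(a,b):
    c=cv2.resize(im[y0:y0+90,x0:x0+80],None,fx=5,fy=5,interpolation=cv2.INTER_CUBIC)
    g=np.uint8(255*(c/255.)**.4);out.append(g)
cv2.imwrite("pics/s4.png",np.hstack(out))
```

```text
{'t': 7.7167, 'q': array([ 8.46939419e-02,  7.28796387e-01,  1.58034777e+00, -1.50793673e-05,
        8.32178425e-01, -1.45317870e+00]), 'qd': array([ 0.00015893, -0.00091404,  0.00138662, -0.00124148, -0.00358419,
       -0.00014991]), 'tau': array([-4.73866565e-02, -4.55566871e+01, -1.17486593e+01,  2.55786850e-03,
       -1.42157217e-01,  7.70769338e-05]), 'tcp_pos': array([0.59301657, 0.16174115, 0.05290763]), 'tool_rot': array([1.64560262e-02, 9.99864581e-01, 8.08915879e-06, 1.34906717e-04]), 'force': array([0.75026777, 0.29468095, 2.22699667]), 'ft_torque': array([ 0.02151023,  0.11742361, -0.00331881]), 'gripper_force': 1.247420646250248, 'finger_gap': -0.0007898321924209718}
```

View pics/s4.png

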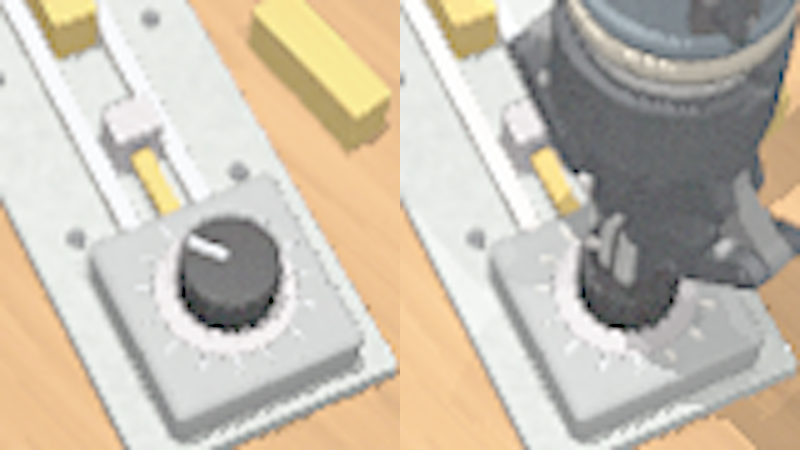

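The tips only touch the dial's top at a read TCP z of 0.053, so the shut tips really stand about 15 mm above the reported TCP, not 19 mm below. I'll work from this felt height: back up, open, and go down to read z ≈ 0.027.

Call:
{"api": "servo_tool", "payload": {"rows": [[[0,0,0,0,0,-0.012,-1],[0,0,0,0,0,-0.012,1],[0,0,0,0,0,0,1],[0,0,0,0,0,0,1],[0,0,0,0,0,0,1],[0,0,0,0,0,0,1],[0,0,0,0,0,0,1],[0,0,0,0,0,0,1]]]}}

```text
t: 8.43
tcp_pos: [0.5925, 0.1617, 0.0762]
tool_rot: [0.017, 1.0, -0.0, -0.0]
force: [0.4, -0.2, -0.7]
finger_gap: 0.973
gripper_force: 0.0
```

Call:
{"api": "servo_tool", "payload": {"rows": [[[0,0,0,0,0,0.008,1],[0,0,0,0,0,0.008,1],[0,0,0,0,0,0.008,1],[0,0,0,0,0,0.008,1],[0,0,0,0,0,0,1]]]}}

```text
t: 8.85
tcp_pos: [0.5912, 0.1615, 0.0421]
tool_rot: [0.016, 1.0, -0.0, -0.002]
force: [-0.4, 0.1, 0.2]
finger_gap: 1.0
gripper_force: 0.0
```

Call:
{"api": "servo_tool", "payload": {"rows": [[[0,0,0,0,0,0.004,1],[0,0,0,0,0,0.004,1],[0,0,0,0,0,0.004,1],[0,0,0,0,0,0.004,1],[0,0,0,0,0,0,1]]]}}

```text
t: 9.27
tcp_pos: [0.5924, 0.1617, 0.0278]
tool_rot: [0.016, 1.0, -0.0, -0.001]
force: [-0.4, -1.1, 0.0]
finger_gap: 1.003
gripper_force: 0.0
```

Call:
{"api": "servo_tool", "payload": {"rows": [[[0,0,0,0,0,0,-1],[0,0,0,0,0,0,-1],[0,0,0,0,0,0,-1],[0,0,0,0,0,0,-1],[0,0,0,0,0,0,-1],[0,0,0,0,0,0,-1]]], "squeeze": 40}}

```text
t: 9.77
tcp_pos: [0.5931, 0.1616, 0.0292]
tool_rot: [0.016, 1.0, -0.0, 0.0]
force: [-0.5, -1.9, 3.1]
finger_gap: 0.43
gripper_force: 39.9
```

Call:
{"api": "servo_tool", "payload": {"rows": [[[0,0,6,0,0,0,-1],[0,0,6,0,0,0,-1],[0,0,6,0,0,0,-1],[0,0,6,0,0,0,-1],[0,0,6,0,0,0,-1],[0,0,6,0,0,0,-1],[0,0,6,0,0,0,-1],[0,0,6,0,0,0,-1]]]}}

```text
t: 10.43
tcp_pos: [0.5931, 0.1616, 0.0292]
tool_rot: [0.424, 0.906, 0.0, 0.0]
force: [-0.9, -1.1, 3.6]
finger_gap: 0.433
gripper_force: 40.1
```

Call:
{"api": "servo_tool", "payload": {"rows": [[[0,0,6,0,0,0,-1],[0,0,6,0,0,0,-1],[0,0,6,0,0,0,-1],[0,0,6,0,0,0,-1],[0,0,6,0,0,0,-1],[0,0,6,0,0,0,-1],[0,0,6,0,0,0,-1],[0,0,6,0,0,0,-1]]]}}

```text
t: 11.1
tcp_pos: [0.5932, 0.1616, 0.0292]
tool_rot: [0.756, 0.655, 0.0, 0.0]
force: [0.2, -0.3, 2.7]
finger_gap: 0.429
gripper_force: 40.0
```

Call:
{"api": "servo_tool", "payload": {"rows": [[[0,0,6,0,0,0,-1],[0,0,6,0,0,0,-1],[0,0,6,0,0,0,-1],[0,0,6,0,0,0,-1],[0,0,6,0,0,0,-1],[0,0,6,0,0,0,-1],[0,0,6,0,0,0,-1],[0,0,6,0,0,0,-1]]]}}

```text
t: 11.77
tcp_pos: [0.5932, 0.1616, 0.0292]
tool_rot: [0.957, 0.291, 0.0, 0.0]
force: [-0.3, -1.1, 3.2]
finger_gap: 0.431
gripper_force: 40.0
```

Call:
{"api": "servo_tool", "payload": {"rows": [[[0,0,0,0,0,0,-1],[0,0,0,0,0,0,-1],[0,0,0,0,0,0,-1]]]}}

```text
t: 12.02
tcp_pos: [0.5933, 0.1616, 0.0292]
tool_rot: [0.956, 0.294, 0.0, 0.0]
force: [-0.8, -1.2, 4.3]
finger_gap: 0.432
gripper_force: 40.1
```

Call:
{"api": "servo_tool", "payload": {"rows": [[[0,0,0,0,0,0,1],[0,0,0,0,0,0,1],[0,0,0,0,0,0,1],[0,0,0,0,0,0,1],[0,0,0,0,0,0,1],[0,0,0,0,0,0,1]]]}}

```text
t: 12.52
tcp_pos: [0.5928, 0.1618, 0.0284]
tool_rot: [0.956, 0.293, -0.0, -0.0]
force: [0.3, 0.3, -0.4]
finger_gap: 0.995
gripper_force: 0.0
```

Call:
{"api": "servo_tool", "payload": {"rows": [[[0,0,0,0,0,-0.02,1],[0,0,0,0,0,-0.02,1],[0,0,0,0,0,-0.02,1],[0,0,0,0,0,-0.02,1],[0,0,-6.3,0,0,0,-1],[0,0,-6.3,0,0,0,-1],[0,0,-6.3,0,0,0,-1],[0,0,-6.3,0,0,0,-1]]]}}

```text
t: 13.18
tcp_pos: [0.5928, 0.1617, 0.1088]
tool_rot: [0.868, 0.497, 0.0, 0.0]
force: [1.0, 0.6, 0.2]
finger_gap: 0.455
gripper_force: 0.0
```

Call:
{"api": "servo_tool", "payload": {"rows": [[[0,0,-6.3,0,0,0,-1],[0,0,-6.2,0,0,0,-1],[0,0,0,0,0,0,-1],[0,0,0,0,0,0,-1]]]}}

```text
t: 13.52
tcp_pos: [0.5928, 0.1617, 0.1086]
tool_rot: [0.811, 0.585, -0.0, -0.0]
force: [-0.3, -0.0, 0.4]
finger_gap: 0.001
gripper_force: 0.0
```

Call:
{"api": "servo_tool", "payload": {"rows": [[[0,0,0,-0.035,0,0,-1],[0,0,0,-0.035,0,0,-1],[0,0,0,-0.035,0,0,-1],[0,0,0,-0.035,0,0,-1],[0,0,0,-0.035,0,0,-1],[0,0,0,-0.035,0,0,-1],[0,0,0,-0.035,0,0,-1],[0,0,0,-0.035,0,0,-1]]]}}

```text
t: 14.18
tcp_pos: [0.5049, -0.1058, 0.1088]
tool_rot: [0.811, 0.585, 0.0, 0.0]
force: [1.1, -0.8, 0.4]
finger_gap: -0.001
gripper_force: 0.0
```

Call:
{"api": "servo_tool", "payload": {"rows": [[[0,0,0,0,0,0,-1],[0,0,0,0,0,0,-1],[0,0,0,0,0,0,-1]]]}}

```text
t: 14.43
tcp_pos: [0.5055, -0.1041, 0.1086]
tool_rot: [0.811, 0.586, 0.0, -0.0]
force: [-0.5, -0.0, 0.5]
finger_gap: 0.003
gripper_force: 0.0
```

Run:
```python
from h import *
print(manip.sense()["tcp_pos"])
a=cv2.imread("pics/scene0.png")[145:295,215:345];b=manip.snapshot("scene")[145:295,215:345];t=manip.snapshot("top")
cv2.imwrite("pics/t5full.png",t)
r=np.hstack([cv2.resize(i,None,fx=3,fy=3,interpolation=cv2.INTER_CUBIC) for i in(a,b)])
cv2.imwrite("pics/s5.png",r)
```

```text
[ 0.50551008 -0.1041131   0.10864517]
```

View pics/s5.png

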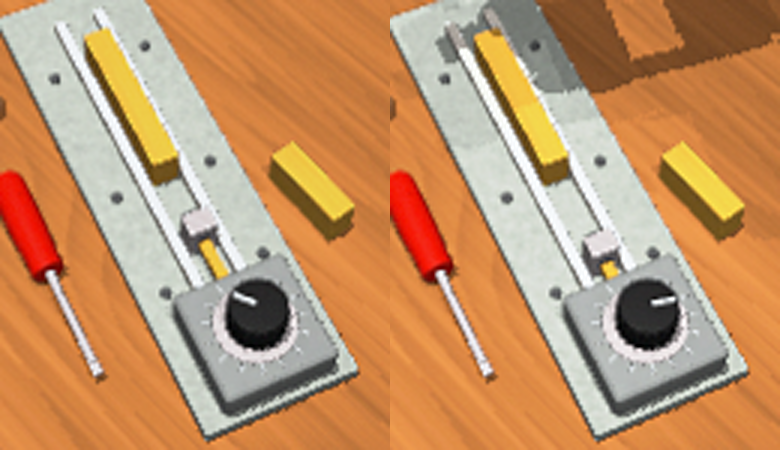

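The dial pointer has swung round to (665,300) and the stop has drawn back from (199,222) to (601,244) in the crops. The bar and bystanders haven't moved. I'll check the distances.

Run:
```python
from h import *
u=np.array([np.cos(np.radians(71.86)),np.sin(np.radians(71.86)),0]);c0=np.array([.5511,.0322,.012])
g=lambda x,y,z:onz("scene",(215+x/3,145+y/3),z)
for n,p in dict(stop0=(199,218),stop1=(211,242)).items(): print(n,((g(*p,.042)-c0)@u).round(4))
for a,b in(((258,300),(232,293)),((258,302),(285,299))):
    d=g(*b,.068)-g(*a,.068);print(np.degrees(np.arctan2(d[1],d[0])).round(0))
# white stop top mask in channel, both views
for n,f0,f1 in(("scene","pics/scene0.png",None),("top","pics/top0.png","pics/t5full.png")):
    for f in(f0,f1):
        im=manip.snapshot("scene") if f is None else cv2.imread(f)
        hsv=cv2.cvtColor(im,cv2.COLOR_BGR2HSV)
        # brass rod + bar outlines along channel
        br=cv2.inRange(hsv,(20,120,90),(35,255,255))
        for c in comps(br,5):
            W=np.array([onz(n,p[0],.042) for p in c]);j=(W-c0)@u;x=(W-c0)@[u[1],-u[0],0]
            if abs(x.mean())<.02 and -.2<j.mean()<.2: print(n,f,"brass j %.4f..%.4f"%(j.min(),j.max()))
```

```text
stop0 0.0563
stop1 0.0756
-59.0
144.0
scene pics/scene0.png brass j 0.0724..0.0999
scene pics/scene0.png brass j -0.1125..0.0071
scene None brass j 0.0902..0.0999
scene None brass j -0.1141..0.0071
top pics/top0.png brass j -0.1130..0.0007
top pics/top0.png brass j 0.0666..0.0934
top pics/t5full.png brass j -0.1150..0.0001
```

Six clicks confirmed: the rack end moved 17.8 mm. Now I'll go down behind the bar's tail.

Call:
{"api": "servo_tool", "payload": {"rows": [[[0,0,0,0,0,0.02,-1],[0,0,0,0,0,0.02,-1],[0,0,0,0,0,0.02,-1],[0,0,0,0,0,0.016,-1],[0,0,0,0,0,0.008,-1],[0,0,0,0,0,0.007,-1],[0,0,0,0,0,0,-1],[0,0,0,0,0,0,-1]]]}}

```text
t: 15.25
tcp_pos: [0.5058, -0.1039, 0.0178]
tool_rot: [0.81, 0.587, 0.0, 0.0]
force: [0.3, -0.6, 0.6]
finger_gap: 0.002
gripper_force: 0.0
```

Call:
{"api": "servo_tool", "payload": {"rows": [[[0,0,0,0.003,0,0,-1],[0,0,0,0.003,0,0,-1],[0,0,0,0.003,0,0,-1],[0,0,0,0.003,0,0,-1],[0,0,0,0.003,0,0,-1],[0,0,0,0,0,0,-1]]]}}

```text
t: 15.75
tcp_pos: [0.5104, -0.0894, 0.0179]
tool_rot: [0.81, 0.587, 0.0, 0.0]
force: [-0.6, 0.1, 0.1]
finger_gap: 0.0
gripper_force: 0.0
```

```bash
cat > f.py <<'E'
from h import *
u=np.array([np.cos(np.radians(71.86)),np.sin(np.radians(71.86)),0]);c0=np.array([.5511,.0322,.012])
s=manip.sense();print("t %.2f jigy %.4f push %.2f fz %.2f"%(s["t"],(s["tcp_pos"]-c0)@u,-s["force"]@u,s["force"][2]))
E
python3 f.py
```

```text
t 15.75 jigy -0.1283 push 0.10 fz 0.07
```

Call:
{"api": "servo_tool", "payload": {"rows": [[[0,0,0,0.001,0,0,-1],[0,0,0,0.001,0,0,-1],[0,0,0,0.001,0,0,-1],[0,0,0,0.001,0,0,-1],[0,0,0,0.002,0,0,-1],[0,0,0,0.002,0,0,-1],[0,0,0,0.002,0,0,-1],[0,0,0,0.002,0,0,-1]]]}}

```text
t: 16.42
tcp_pos: [0.514, -0.0786, 0.0176]
tool_rot: [0.81, 0.586, 0.0, 0.0]
force: [-0.4, -1.7, 1.8]
finger_gap: -0.003
gripper_force: 1.0
```

Call:
{"api": "servo_tool", "payload": {"rows": [[[0,0,0,0.002,0,0,-1],[0,0,0,0.002,0,0,-1],[0,0,0,0.002,0,0,-1],[0,0,0,0.002,0,0,-1],[0,0,0,0.002,0,0,-1],[0,0,0,0.002,0,0,-1],[0,0,0,0.002,0,0,-1],[0,0,0,0.002,0,0,-1]]]}}

```text
t: 17.08
tcp_pos: [0.519, -0.0633, 0.0176]
tool_rot: [0.81, 0.586, 0.0, 0.0]
force: [-1.4, -2.9, 2.3]
finger_gap: -0.002
gripper_force: 1.3
```

Call:
{"api": "servo_tool", "payload": {"rows": [[[0,0,0,0.002,0,0,-1],[0,0,0,0.002,0,0,-1],[0,0,0,0.002,0,0,-1],[0,0,0,0.001,0,0,-1],[0,0,0,0.001,0,0,-1],[0,0,0,0,0,0,-1]]]}}

```text
t: 17.58
tcp_pos: [0.5215, -0.0555, 0.0176]
tool_rot: [0.81, 0.586, 0.0, -0.0]
force: [0.1, -1.8, 1.3]
finger_gap: -0.003
gripper_force: 0.6
```

```bash
cat >> f.py <<'E'
im=manip.snapshot("scene");hsv=cv2.cvtColor(im,cv2.COLOR_BGR2HSV)
for c in comps(cv2.inRange(hsv,(20,120,90),(35,255,255)),5):
    W=np.array([onz("scene",p[0],.042) for p in c]);j=(W-c0)@u;x=(W-c0)@[u[1],-u[0],0]
    if abs(x.mean())<.02 and -.2<j.mean()<.2: print("brass j %.4f..%.4f"%(j.min(),j.max()))
E
python3 f.py
```

```text
t 17.58 jigy -0.0926 push 1.73 fz 1.25
brass j 0.0902..0.0999
brass j -0.0569..0.0415
```

Call:
{"api": "servo_tool", "payload": {"rows": [[[0,0,0,0.001,0,0,-1],[0,0,0,0.001,0,0,-1],[0,0,0,0.001,0,0,-1],[0,0,0,0.001,0,0,-1],[0,0,0,0.0005,0,0,-1],[0,0,0,0.0005,0,0,-1]]]}}

```text
t: 18.13
tcp_pos: [0.5229, -0.0509, 0.0175]
tool_rot: [0.81, 0.586, -0.0, -0.0]
force: [-0.2, -0.8, -1.2]
finger_gap: -0.001
gripper_force: 0.6
```

Call:
{"api": "servo_tool", "payload": {"rows": [[[0,0,0,0.0002,0,0,-1],[0,0,0,0.0002,0,0,-1],[0,0,0,0.0002,0,0,-1],[0,0,0,0.0002,0,0,-1],[0,0,0,0.0002,0,0,-1],[0,0,0,0.0002,0,0,-1]]]}}

```text
t: 18.63
tcp_pos: [0.5233, -0.0499, 0.0175]
tool_rot: [0.81, 0.586, -0.0, -0.0]
force: [-0.2, -1.3, -1.3]
finger_gap: -0.001
gripper_force: 0.3
```

Call:
{"api": "servo_tool", "payload": {"rows": [[[0,0,0,0.0002,0,0,-1],[0,0,0,0.0002,0,0,-1],[0,0,0,0.0002,0,0,-1],[0,0,0,0.0002,0,0,-1],[0,0,0,0.0002,0,0,-1],[0,0,0,0.0002,0,0,-1],[0,0,0,0.0002,0,0,-1],[0,0,0,0.0002,0,0,-1]]]}}

```text
t: 19.3
tcp_pos: [0.5239, -0.0484, 0.0176]
tool_rot: [0.81, 0.586, 0.0, 0.0]
force: [-0.2, -0.5, 0.1]
finger_gap: -0.004
gripper_force: 0.3
```

Call:
{"api": "servo_tool", "payload": {"rows": [[[0,0,0,0.0002,0,0,-1],[0,0,0,0.0002,0,0,-1],[0,0,0,0.0002,0,0,-1],[0,0,0,0.0002,0,0,-1],[0,0,0,0.0002,0,0,-1],[0,0,0,0.0002,0,0,-1],[0,0,0,0.0002,0,0,-1],[0,0,0,0.0002,0,0,-1]]]}}

```text
t: 19.97
tcp_pos: [0.5243, -0.0469, 0.0176]
tool_rot: [0.81, 0.586, 0.0, -0.0]
force: [0.5, -0.5, -0.1]
finger_gap: -0.003
gripper_force: 0.3
```

Call:
{"api": "servo_tool", "payload": {"rows": [[[0,0,0,0.0002,0,0,-1],[0,0,0,0.0002,0,0,-1],[0,0,0,0.0002,0,0,-1],[0,0,0,0.0002,0,0,-1],[0,0,0,0.0002,0,0,-1],[0,0,0,0.0002,0,0,-1],[0,0,0,0.0002,0,0,-1],[0,0,0,0.0002,0,0,-1]]]}}

```text
t: 20.63
tcp_pos: [0.5248, -0.0454, 0.0176]
tool_rot: [0.81, 0.586, -0.0, -0.0]
force: [-0.6, -1.3, 0.2]
finger_gap: -0.001
gripper_force: 0.3
```

```bash
python3 f.py
```

```text
t 20.63 jigy -0.0819 push 1.42 fz 0.20
brass j 0.0902..0.0999
brass j -0.0460..0.0538
```

Call:
{"api": "servo_tool", "payload": {"rows": [[[0,0,0,0.0002,0,0,-1],[0,0,0,0.0002,0,0,-1],[0,0,0,0.0002,0,0,-1],[0,0,0,0.0002,0,0,-1],[0,0,0,0.0002,0,0,-1],[0,0,0,0.0002,0,0,-1],[0,0,0,0.0002,0,0,-1],[0,0,0,0.0002,0,0,-1]]]}}

```text
t: 21.35
tcp_pos: [0.5254, -0.0439, 0.0176]
tool_rot: [0.81, 0.586, 0.0, 0.0]
force: [0.0, -0.2, -0.4]
finger_gap: -0.001
gripper_force: 0.4
```

Call:
{"api": "servo_tool", "payload": {"rows": [[[0,0,0,0.0002,0,0,-1],[0,0,0,0.0002,0,0,-1],[0,0,0,0.0002,0,0,-1],[0,0,0,0.0002,0,0,-1],[0,0,0,0.0002,0,0,-1],[0,0,0,0.0002,0,0,-1],[0,0,0,0.0002,0,0,-1],[0,0,0,0.0002,0,0,-1]]]}}

```text
t: 22.02
tcp_pos: [0.5258, -0.0423, 0.0176]
tool_rot: [0.81, 0.586, -0.0, -0.0]
force: [0.3, -0.1, -0.2]
finger_gap: 0.001
gripper_force: 0.4
```

Call:
{"api": "servo_tool", "payload": {"rows": [[[0,0,0,0.0002,0,0,-1],[0,0,0,0.0002,0,0,-1],[0,0,0,0.0002,0,0,-1],[0,0,0,0.0002,0,0,-1],[0,0,0,0.0002,0,0,-1],[0,0,0,0.0002,0,0,-1],[0,0,0,0.0002,0,0,-1],[0,0,0,0.0002,0,0,-1]]]}}

```text
t: 22.68
tcp_pos: [0.5264, -0.0408, 0.0176]
tool_rot: [0.81, 0.586, 0.0, 0.0]
force: [0.4, -0.9, -0.5]
finger_gap: -0.004
gripper_force: 0.4
```

Call:
{"api": "servo_tool", "payload": {"rows": [[[0,0,0,0.0002,0,0,-1],[0,0,0,0.0002,0,0,-1],[0,0,0,0.0002,0,0,-1],[0,0,0,0.0002,0,0,-1],[0,0,0,0.0002,0,0,-1],[0,0,0,0.0002,0,0,-1],[0,0,0,0.0002,0,0,-1],[0,0,0,0.0002,0,0,-1]]]}}

```text
t: 23.35
tcp_pos: [0.5268, -0.0393, 0.0176]
tool_rot: [0.81, 0.586, -0.0, -0.0]
force: [-0.8, -1.4, -0.1]
finger_gap: 0.0
gripper_force: 0.4
```

Call:
{"api": "servo_tool", "payload": {"rows": [[[0,0,0,0.0002,0,0,-1],[0,0,0,0.0002,0,0,-1],[0,0,0,0.0002,0,0,-1],[0,0,0,0.0002,0,0,-1],[0,0,0,0.0002,0,0,-1],[0,0,0,0.0002,0,0,-1],[0,0,0,0.0002,0,0,-1],[0,0,0,0.0002,0,0,-1]]]}}

```text
t: 24.02
tcp_pos: [0.5274, -0.0378, 0.0176]
tool_rot: [0.81, 0.586, 0.0, 0.0]
force: [-1.1, 0.1, -0.4]
finger_gap: 0.002
gripper_force: 0.4
```

```bash
python3 f.py
```

```text
t 24.02 jigy -0.0739 push 0.25 fz -0.42
brass j 0.0902..0.0999
brass j -0.0383..0.0603
```

Call:
{"api": "servo_tool", "payload": {"rows": [[[0,0,0,0.0002,0,0,-1],[0,0,0,0.0002,0,0,-1],[0,0,0,0.0002,0,0,-1],[0,0,0,0.0002,0,0,-1],[0,0,0,0.0002,0,0,-1],[0,0,0,0.0002,0,0,-1],[0,0,0,0.0002,0,0,-1],[0,0,0,0.0002,0,0,-1]]]}}

```text
t: 24.73
tcp_pos: [0.5279, -0.0362, 0.0176]
tool_rot: [0.81, 0.586, 0.0, 0.0]
force: [-0.9, -0.3, 0.9]
finger_gap: -0.001
gripper_force: 0.4
```

Call:
{"api": "servo_tool", "payload": {"rows": [[[0,0,0,0.0002,0,0,-1],[0,0,0,0.0002,0,0,-1],[0,0,0,0.0002,0,0,-1],[0,0,0,0.0002,0,0,-1],[0,0,0,0.0002,0,0,-1],[0,0,0,0.0002,0,0,-1],[0,0,0,0.0002,0,0,-1],[0,0,0,0.0002,0,0,-1]]]}}

```text
t: 25.4
tcp_pos: [0.5281, -0.0355, 0.0176]
tool_rot: [0.81, 0.587, -0.0, 0.0]
force: [-2.1, -6.3, -0.1]
finger_gap: 0.002
gripper_force: 3.4
```

Contact: about 6.6 N along the channel. Hold.

Call:
{"api": "servo_tool", "payload": {"rows": [[[0,0,0,0,0,0,-1],[0,0,0,0,0,0,-1],[0,0,0,0,0,0,-1],[0,0,0,0,0,0,-1],[0,0,0,0,0,0,-1],[0,0,0,0,0,0,-1]]]}}

```text
t: 25.9
tcp_pos: [0.5281, -0.0355, 0.0176]
tool_rot: [0.81, 0.587, -0.0, 0.0]
force: [-2.1, -4.8, 0.5]
finger_gap: 0.002
gripper_force: 3.0
```

```bash
python3 f.py
```

```text
t 25.90 jigy -0.0715 push 5.21 fz 0.52
brass j 0.0902..0.0999
brass j -0.0386..0.0627
```

Call:
{"api": "servo_tool", "payload": {"rows": [[[0,0,0,0.0001,0,0,-1],[0,0,0,0,0,0,-1],[0,0,0,0,0,0,-1],[0,0,0,0,0,0,-1],[0,0,0,0,0,0,-1],[0,0,0,0,0,0,-1],[0,0,0,0,0,0,-1]]]}}

```text
t: 26.53
tcp_pos: [0.5281, -0.0355, 0.0176]
tool_rot: [0.81, 0.587, -0.0, 0.0]
force: [-1.9, -5.8, 0.7]
finger_gap: -0.0
gripper_force: 3.2
```

Call:
{"api": "servo_tool", "payload": {"rows": [[[0,0,0,-0.0005,0,0,-1],[0,0,0,-0.0005,0,0,-1],[0,0,0,-0.001,0,0,-1],[0,0,0,-0.003,0,0,-1],[0,0,0,-0.01,0,0,-1],[0,0,0,0,0,0,-1],[0,0,0,0,0,-0.01,-1],[0,0,0,0,0,-0.03,-1]]]}}

```text
t: 27.2
tcp_pos: [0.5209, -0.0483, 0.0554]
tool_rot: [0.81, 0.586, -0.002, -0.003]
force: [-0.2, 0.2, -0.4]
finger_gap: -0.003
gripper_force: 0.0
```

Call:
{"api": "servo_tool", "payload": {"rows": [[[0,0,0,-0.01,0,-0.03,-1],[0,0,0,-0.03,0,0,-1],[0,0,0,-0.03,0,0,-1],[0,0,0,-0.03,0,0,-1],[0,0,0,0,0,0,-1],[0,0,0,0,0,0,-1]]]}}

```text
t: 27.7
tcp_pos: [0.4924, -0.1453, 0.0884]
tool_rot: [0.811, 0.585, 0.0, 0.0]
force: [0.2, 0.3, -0.6]
finger_gap: 0.0
gripper_force: 0.0
```

```bash
python3 f.py
python3 - <<'E'
from h import *
b=manip.snapshot("scene")[130:295,195:345]
cv2.imwrite("pics/s6.png",cv2.resize(b,None,fx=3.6,fy=3.6,interpolation=cv2.INTER_CUBIC))
E
```

```text
t 27.70 jigy -0.1869 push -0.32 fz -0.60
brass j 0.0902..0.0999
brass j -0.0581..0.0623
```

View pics/s6.png

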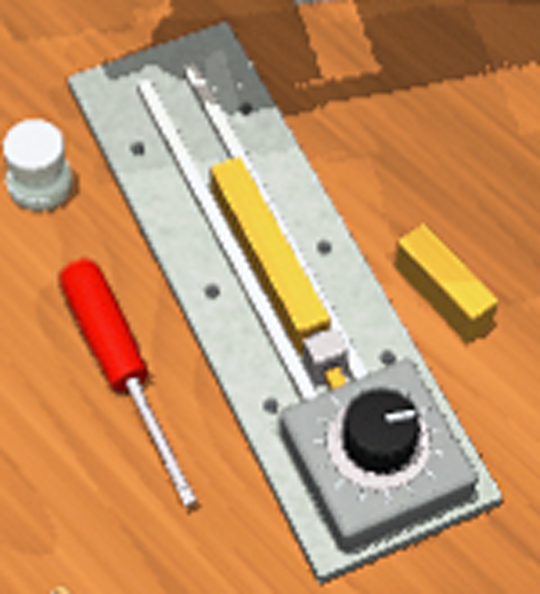

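The bar lies flat in the channel against the stop, at crop (315,330). The pointer and rack still stand at the new click, and the offcut, jar and screwdriver are where they were. Handing in.

```bash
python3 -c "
from station import manip
print(manip.sign_off())"
```

```text
the job is handed in; nothing more can be done
None
```

The job is handed in: the dial was turned six clicks clockwise (stop drawn back about 18 mm), and the bar was pressed home on the screw with a push of about 5–6 N for over a second, then released; the stop held its click and the bystanders were untouched, but sign-off gave no verdict.

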